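Clamp a cheese block on the cutting board

TASK

Push the rectangular block of cheese that lies on the wooden cutting board along the board until it sits square against the steel end stop, then flip the hold-down lever behind the stop over its dead centre so that it snaps down and its rubber foot holds the block there. Only push with the fingers, do not lift or tip the block, and leave the other things where they are; finish with the hand clear.

Things in the scene. Friction and masses are not known exactly. Their poses are not given: they have to be found in the camera images.
- board: Fixed wooden cutting board, 260 (x) by 380 (y) by 20 mm thick, on the work surface; origin at the centre of its underside, z up, long side along its y. The lever's steel bracket stands on it at x = 0, y = +135 mm (50 mm wide, top 108 mm above the work surface).
- stop (a point): Centre of the working face of the steel end stop on the board: board x = 0, y = +100 mm, 17.5 mm above the board's top face. The stop is a plate 130 mm wide (board x), 12 mm thick, 35 mm high above the board; its working face looks to board -y, towards the cheese.
- block: Loose rectangular block of yellow cheese, 70 (x) by 90 (y) by 55 (z) mm, 0.3 to 0.5 kg, lying flat on the board on the -y side of the stop, its y within 0.12 rad of the board's y; origin at the centre of its underside. Square against the stop its origin is at board y = +55 mm; it starts 90 to 140 mm short of that, within 12 mm of board x = 0.
- lever (a joint): Hold-down lever, rad. 0 = open, tilted back 0.4 past upright, away from the cheese; grows as it swings over to board -y, about an axis along board x through y = +135, z = +97 mm. A spring returns it to 0 below its dead centre (about 0.8) and snaps it down beyond. 1.97 = foot on the block, 2.06 = end of travel with no block. It takes about 3 N at the handle.
- handle (a point): Centre of the lever's black cross-bar handle, 18 mm diameter, 60 mm long along board x, 130 mm from the hinge. Open: board y = +216, z = 198 mm; at dead centre: y = +118, z = 226 mm. A slim rod below its middle, on the cheese side, joins it to the lever. To flip it, a finger goes down on its far (+y) side, where it is clear, and pushes to board -y.
- foot: Black rubber foot on the lever, 26 mm in diameter and 18 mm long; origin at the centre of its pressing face. With the lever down it rests on top of the cheese 70 mm from the hinge axis (board y = +65 mm, x = 0) and presses with about 4 to 5 N.
- round: Bystander on the board: small brown round cheese, 52 mm diameter, 30 mm high, origin at the centre of its underside; beside the block's path on the robot's side.
- chutney: Bystander on the board: small jar, 48 mm diameter, 70 mm high, origin at the centre of its underside; beside the block's path on the side away from the robot.
- honey: Bystander on the table beyond the board: jar, 66 mm diameter, 100 mm high, origin at the centre of its underside.
- olives: Bystander on the table beyond the board: tin, 74 mm diameter, 75 mm high, origin at the centre of its underside.
- gherkins: Bystander on the table beyond the board: jar, 70 mm diameter, 120 mm high, origin at the centre of its underside.
- knife: Bystander: cheese knife 220 mm long, 14 mm high, lying on the table to the robot's left of the board, origin at its underside.
- offcut: Bystander: cheese offcut 60 by 80 by 45 mm lying on the table (not on the board) to the robot's right, origin at the centre of its underside.
Things that resemble listed ones, but are neither listed nor needed, are in the scene too. What is shaped like the block but red or turquoise is not meant.

How it is judged:
By the outcome, as a careful person would: the job done as asked, in the order asked, and still so for the second after the job is handed in, with the robot touching nothing.
It also fails if it takes over 48 s, if anything falls off the work surface, if the arm or the gripper's body presses on something with over 40 N, if the wrist force passes 120 N, or if a joint passes its speed limit or range.

ROBOT

A 6-joint arm with a two-finger parallel gripper is mounted at the origin on the work surface. World frame = base frame: x ahead of the robot, y to its left, z up, the work surface at z = 0. Lengths are in mm, angles in rad, forces in N, time in s.
With the tool pointing down it reaches from about 275 to 775 mm from the base axis. Payload 14.6 kg.
Tool frame: the origin (TCP) lies between the finger pads; the fingertips stand bot.tips_ahead ahead of it and the grasp point (between the pads) lies 8 mm behind it (bot.tips_ahead is the distance from the TCP to the fingertips, in mm); z points along the fingers, y is the line along which they close (so a half turn about z gives the same grasp; the last joint's range is limited). The gripper opens to 85 mm and grips with 20 to 120 N. Pads are 22 mm wide; open, the fingers measure 114 mm over their backs; the gripper's body (76 mm by 85 mm) begins 54 mm behind the grasp point. The pads swing forward as they close: fully open they stand 13 mm farther back than shut.
Start: joints at [-1.438, 0.263, -0.048, 1.259, 0, 1.415], TCP at [149.011, -503.412, 212.478] pointing down, gripper open.
Joint ranges: [-2.65, 2.65], [-0.89, 1.7], [-1.18, 1.37], [-2.13, 2.11], [-1.35, 1.29], [-3.14, 3.14]. Speed limits (rad/s): [1.89, 1.89, 2.57, 2.79, 3.14, 3.14].

INTERFACE

Orientations are given as a unit quaternion [w, x, y, z].
In Python, from plant import bot gives the robot as it stands.
- The arm moves only by the tool arm_command, never from a script. Its argument "increments" is a list of rows, each an object of numbers: "x", "y", "z": the shift along the tool's x, y, z normalised to -1 to 1, where 1 is 0.4 m; "ax", "ay", "az": the turn, a rotation vector about the tool's x, y, z normalised to -1 to 1, where 1 is pi rad; "jaw": the finger opening in mm, from 0 to 85.4. In form: [{"x": .., "y": .., "z": .., "ax": .., "ay": .., "az": .., "jaw": ..}, ...]. A call has exactly 8 rows; each row shifts and turns the commanded pose from where the row before left it, along the tool's axes as they then stand; what a row does not reach is not made up. A row lasts 1/10 s, in which the tool goes at most 50 mm and 8.59 degrees, less where a joint would pass 70% of its speed; a pose out of reach is approached as far as the arm can. A call with a number of a shift or a turn outside -1 to 1 is refused whole. A call with a gripper value outside its range is refused whole. The fingers move at their own pace and stop on an object; "grip_force" is the grip in N (left out, the last holds). Time passes only in rows, so rows that do not move let the fingers close, or fill a call up. It gives the time, the measured TCP pose, the force, the opening and the grip force at its end, in the units of the state.
- bot.read_state(): the state, without advancing time (a new reading comes with each control period).
- bot.get_image(name): name is "side" or "top" or "wrist"; returns a dict with "image" (480x640x3 uint8, blue, green, red), "z_map" (480x640 float32, mm along the optical axis (not along the pixel's ray), 0 where there is no reading), "fov_y" (degrees; the focal length in pixels is half the picture's height over the tangent of half this angle, whatever the lens; pixels are square), "cx", "cy" (the principal point, pixels), "D" ([k1, k2, p1, p2, k3] as OpenCV has them; the pictures are not rectified), "extrinsics" (4x4, takes a point from world to camera coordinates). Camera axes: x right, y down, z forward; pixel columns grow to the right and rows downward; lengths in mm; the calibration is good to about 2 mm. A picture is of the moment at which its call begins.
- bot.job_done(): hands the job in; it is judged then, once.
Trained networks look in the newest picture that a camera, given by its name, has taken for a name from the list of things; names that differ only in an ending like _2 or _b are one class to them, and where a whole thing is asked for, a point or a joint stands for the part that bears it (a point fixed in the world has none). Each returns a list of dicts, best first, with "conf" (0 to 1); they miss things now and then, are a little off and sometimes report something else, mostly with a low value. They report only what shows in the picture. A call takes as long as a camera call. They do not tell look-alikes from the thing itself.
- bot.boxes_of(camera, query): "xy" ([column, row] as shares, 0 to 1, of the picture: columns of its width, rows of its height, amid what is visible of it).
The state is a dict: "t": time; "joint_pos": joint angles; "joint_velocities": joint speeds; "effort": joint torques, N m; "ee_pos": TCP position; "ee_rot": TCP orientation; "ft_force": force on the tool from outside, world axes, zero at the start; "torque": the same for the moment, N m; "width": opening from 0.0 (shut) to 1.0 (fully open); "grip_force": force on a finger pad.
Only numpy, scipy, OpenCV 4.12 (cv2) and the standard library are available. Lean on these libraries where they do the work, as an engineer would, in place of code of your own. Each camera call takes 0.05 s, during which the arm holds its last target. There are 200 camera calls.

## Working session

There is one attempt and no reset: what is moved stays moved. The work goes in short steps, Python scripts to look and compute and a tool call to move; the robot and the scene stay as the last step left them, time stands still between calls to the robot, and variables do not carry over. Pictures are saved under pics/ and viewed, at most 10 in all, crops included, and the job is handed in when it is done.

Besides the shell and the picture viewer there is one more tool, called after "Request:" in YAML: its name, and indented under it one key for each argument. arm_command: Moves the arm, as the interface text tells. Its arguments: {"type":"object","properties":{"increments":{"type":"array","items":{"type":"object","properties":{"x":{"type":"number"},"y":{"type":"number"},"z":{"type":"number"},"ax":{"type":"number"},"ay":{"type":"number"},"az":{"type":"number"},"jaw":{"type":"number"}}}},"grip_force":{"type":"number"}},"required":["increments"]}

```bash
ls; mkdir -p pics; cat > h.py <<'E'
import numpy as np,cv2
from plant import bot
def cam(n):
    c=bot.get_image(n); h=480
    f=h/2/np.tan(np.radians(c['fov_y'])/2)
    c['K']=np.array([[f,0,c['cx']],[0,f,c['cy']],[0,0,1]]); c['D']=np.array(c['D'],float); c['E']=np.array(c['extrinsics']); return c
def pts(c,uv,z=None):
    uv=np.atleast_2d(np.array(uv,float))
    n=cv2.undistortPoints(uv.reshape(-1,1,2),c['K'],c['D']).reshape(-1,2)
    if z is None: z=np.array([c['z_map'][int(round(v)),int(round(u))] for u,v in uv])
    P=np.c_[n,np.ones(len(n))]*np.reshape(z,(-1,1))
    E=c['E']; return (P-E[:3,3])@E[:3,:3]
def cloud(c):
    v,u=np.mgrid[0:480,0:640]
    return pts(c,np.c_[u.ravel(),v.ravel()],c['z_map'].ravel()).reshape(480,640,3)
E
python3 - <<'E'
from h import *
ims=[]
for n in ['top','side']:
    c=cam(n); cv2.imwrite(f'pics/{n}0.png',c['image'])
    for q in ['block','stop','lever','handle','foot','round','chutney','board','offcut']:
        for b in bot.boxes_of(n,q)[:4]:
            uv=np.array(b['xy'])*[640,480]
            uv=np.clip(uv,0,[639,479])
            print(n,q,round(b['conf'],2),uv.round(),pts(c,uv).round()[0])
print(bot.tips_ahead,bot.read_state())
E
```

```text
pics
top block 0.91 [366. 240.] [ 513. -107.   77.]
top block 0.87 [429. 345.] [ 281. -241.   58.]
top block 0.75 [477. 268.] [ 449. -357.   53.]
top stop 0.85 [322. 250.] [500. -11.  21.]
top stop 0.31 [389. 135.] [ 746. -164.   99.]
top lever 0.79 [236. 247.] [482. 158. 192.]
top handle 0.93 [236. 250.] [476. 156. 195.]
top handle 0.24 [391. 133.] [ 750. -167.  100.]
top foot 0.71 [259. 247.] [483. 114. 180.]
top round 0.93 [344. 288.] [409. -58.  47.]
top round 0.24 [245. 136.] [742. 157. 121.]
top chutney 0.56 [368. 196.] [ 609. -114.   89.]
top board 0.84 [321. 247.] [507.  -6.  22.]
top offcut 0.91 [508. 210.] [ 582. -440.   45.]
top offcut 0.35 [368. 195.] [ 612. -115.   86.]
side block 0.79 [344. 245.] [491. -86.  73.]
side block 0.78 [476. 268.] [ 213. -241.   56.]
side block 0.33 [361. 276.] [407. -46.  48.]
side stop 0.66 [308. 288.] [471.  72.  52.]
side stop 0.56 [343. 244.] [494. -82.  76.]
side stop 0.49 [173. 391.] [511. 426.   7.]
side lever 0.68 [280. 261.] [478. 149. 182.]
side handle 0.85 [280. 262.] [456. 172. 207.]
side handle 0.29 [237. 234.] [739.  46.  60.]
s
[... 277 characters left out ...]
1.0 {'t': 1.0, 'joint_pos': array([-1.43828699e+00,  2.63070125e-01, -4.82766797e-02,  1.25938494e+00,
        7.06669659e-06,  1.41548672e+00]), 'joint_velocities': array([ 0.00126447, -0.00081689,  0.00036531, -0.00040487,  0.00118036,
        0.00120256]), 'effort': array([ 1.26155566e-03, -6.37445140e+01,  3.84773684e+01,  1.50178690e-03,
        8.34705190e-06,  1.26020376e-05]), 'ee_pos': array([ 149.02225072, -503.42673441,  212.5023478 ]), 'ee_rot': array([3.23303552e-05, 9.89662890e-01, 1.43413261e-01, 3.16499144e-06]), 'ft_force': array([ 0.22503698, -0.82283831,  0.12980947]), 'torque': array([ 0.00356623, -0.00968155, -0.02696669]), 'grip_force': 0.0, 'width': 1.0000745221597953}
```

View pics/top0.png

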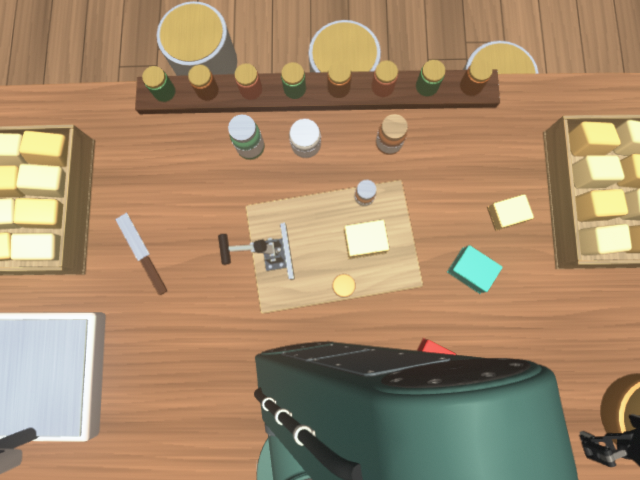

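View pics/side0.png

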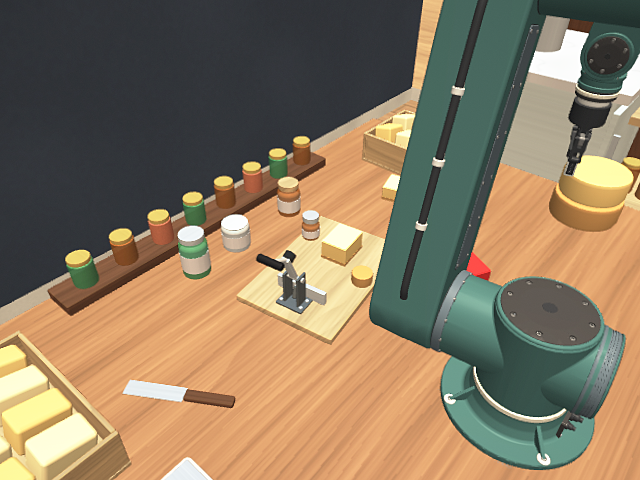

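The top view shows the board at about (333,247). Block candidates:
- Pale yellow at (366,240): on the board, on the open side of the stop.
- Turquoise at (477,268) and red at (437,347): look-alikes, off the board.
- Offcut at (511,211): on the table.

The block at (366,240) fits. Next I'll measure the board and block and check with a crop.

```bash
python3 - <<'E'
from h import *
c=cam('top'); P=cloud(c); im=c['image']
cv2.imwrite('pics/crop.png',cv2.resize(im[170:320,210:430],None,fx=3.5,fy=3.5,interpolation=cv2.INTER_CUBIC))
X,Y,Z=P[...,0],P[...,1],P[...,2]
reg=(X>330)&(X<680)&(Y>-270)&(Y<230)
def rect(m,name):
    m=m.astype(np.uint8); n,l,s,_=cv2.connectedComponentsWithStats(m); k=1+np.argmax(s[1:,4])
    q=P[l==k][:,:2].astype(np.float32); r=cv2.minAreaRect(q); print(name,len(q),r,cv2.boxPoints(r).round(1).tolist(),'z',np.median(P[l==k][:,2])); return l==k
rect(reg&(abs(Z-20)<7),'board')
b=rect(reg&(abs(Z-75)<8)&(X>450)&(X<570)&(Y<-40)&(Y>-170),'block')
rect(reg&(abs(Z-55)<5)&(Y>0)&(Y<100),'stop')
rect(reg&(abs(Z-50)<6)&(X<450)&(Y<-20),'round')
rect(reg&(Z>80)&(X>580)&(Y<-60),'chut')
rect(reg&(Z>185)&(Y>60),'handle')
E
```

```text
board 14407 ((510.5776062011719, -34.83638000488281), (260.737060546875, 380.777587890625), 8.843591690063477) [[352.5, 133.1999969482422], [411.0, -243.0], [668.7000122070312, -202.89999389648438], [610.0999755859375, 173.3000030517578]] z 20.05520119861796
block 1264 ((517.6947631835938, -110.0154037475586), (70.72452545166016, 90.46761322021484), 8.128021240234375) [[476.29998779296875, -70.19999694824219], [489.1000061035156, -159.8000030517578], [559.0999755859375, -149.8000030517578], [546.2999877929688, -60.20000076293945]] z 75.42350952633208
stop 301 ((493.70404052734375, 69.84504699707031), (129.532958984375, 12.132234573364258), 8.880281448364258) [[428.79998779296875, 65.80000305175781], [430.70001220703125, 53.900001525878906], [558.5999755859375, 73.80000305175781], [556.7999877929688, 85.80000305175781]] z 54.88374982433144
round 410 ((413.5727233886719, -58.2034912109375), (49.00520706176758, 50.88942337036133), 43.978668212890625) [[378.29998779296875, -56.900001525878906], [413.6000061035156, -93.5], [448.8999938964844, -59.5], [413.5, -22.899999618530273]] z 49.95172552670988
chut 299 ((623.8956298828125, -110.7742691040039), (41.69487762451172, 42.27667999267578), 47.82835388183594) [[594.2000122070312, -112.0], [625.5999755859375, -140.39999389648438], [653.5999755859375, -109.5], [622.2000122070312, -81.0999984741211]] z 89.73374729776799
handle 358 ((477.10498046875, 177.69801330566406), (51.08739471435547, 50.42837905883789), 52.443721771240234) [[441.5, 172.8000030517578], [481.5, 142.10000610351562], [512.7000122070312, 182.60000610351562], [472.70001220703125, 213.3000030517578]] z 205.19085490354325
```

View pics/crop.png

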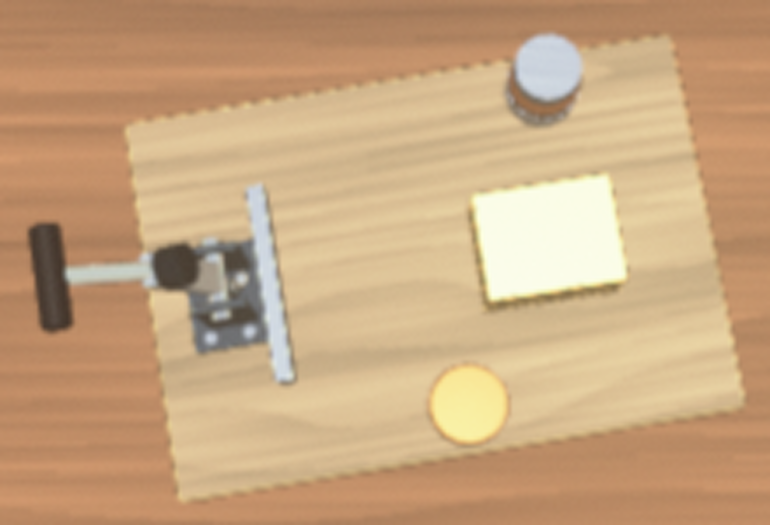

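The crop confirms it: the block is the pale yellow one at crop (550,240), lying alone between the stop and the board's near end. The round cheese (470,403) and chutney jar (545,70) are clear of its path. The lever is open, with its handle at (50,277).

First move: turn the tool so its x lies along board +y, with the jaw half closed.

Request:
arm_command:
  increments:
    - {"az": -0.0457,"jaw": 40}
    - {"az": -0.0457,"jaw": 40}
    - {"az": -0.0457,"jaw": 40}
    - {"az": -0.0457,"jaw": 40}
    - {"az": -0.0457,"jaw": 40}
    - {"az": -0.0457,"jaw": 40}
    - {"az": -0.0457,"jaw": 40}
    - {"az": -0.0457,"jaw": 40}

```text
validation failed for argument at $.in...
```

Request:
arm_command:
  increments:
    - {"az": -0.0457,"jaw": 40}
    - {"az": -0.0457,"jaw": 40}
    - {"x": 0.0524,"y": 0.0885,"jaw": 40}
    - {"x": 0.0524,"y": 0.0885,"jaw": 40}
    - {"x": 0.0524,"y": 0.0885,"jaw": 40}
    - {"x": 0.0524,"y": 0.0885,"jaw": 40}
    - {"x": 0.0524,"y": 0.0885,"jaw": 40}
    - {"x": 0.0524,"y": 0.0885,"jaw": 40}

```text
validation failed for argument at $.in...
```

```bash
cat >> h.py <<'E'
def st():
    s=bot.read_state(); from scipy.spatial.transform import Rotation as R
    a=np.radians(8.85); bx=np.array([np.cos(a),np.sin(a)]); by=np.array([-bx[1],bx[0]])
    d=s['ee_pos'][:2]-[510.6,-34.8]; M=R.from_quat(s['ee_rot'],scalar_first=True).as_matrix()
    f=s['ft_force']
    print('t',round(s['t'],2),'board x,y,z',(d@bx).round(1),(d@by).round(1),s['ee_pos'][2].round(1),'tool x yaw-98.85:',(np.degrees(np.arctan2(M[1,0],M[0,0]))-98.85).round(2),'zaxis',M[:,2].round(3),'F',(f[:2]@bx).round(1),(f[:2]@by).round(1),f[2].round(1),'w',s['width'].round(2),'q',s['joint_pos'].round(2))
E
python3 -c "
from h import *
st()"
```

```text
Traceback (most recent call last):
  File "h.py", line 21, in st
    print('t',round(s['t'],2),'board x,y,z',(d@bx).round(1),(d@by).round(1),s['ee_pos'][2].round(1),'tool x yaw-98.85:',(np.degrees(np.arctan2(M[1,0],M[0,0]))-98.85).round(2),'zaxis',M[:,2].round(3),'F',(f[:2]@bx).round(1),(f[:2]@by).round(1),f[2].round(1),'w',s['width'].round(2),'q',s['joint_pos'].round(2))
                                                                                                                                                                                                                                                                     ^^^^^^^^^^^^^^^^
AttributeError: 'float' object has no attribute 'round'
```

Both calls failed validation, probably because every row needs all seven fields. I'll send one with all of them.

Request:
arm_command:
  increments:
    - {"x": 0,"y": 0,"z": 0,"ax": 0,"ay": 0,"az": -0.0457,"jaw": 40}
    - {"x": 0,"y": 0,"z": 0,"ax": 0,"ay": 0,"az": -0.0457,"jaw": 40}
    - {"x": 0,"y": 0,"z": 0,"ax": 0,"ay": 0,"az": -0.0457,"jaw": 40}
    - {"x": 0,"y": 0,"z": 0,"ax": 0,"ay": 0,"az": -0.0457,"jaw": 40}
    - {"x": 0,"y": 0,"z": 0,"ax": 0,"ay": 0,"az": -0.0457,"jaw": 40}
    - {"x": 0,"y": 0,"z": 0,"ax": 0,"ay": 0,"az": -0.0457,"jaw": 40}
    - {"x": 0,"y": 0,"z": 0,"ax": 0,"ay": 0,"az": -0.0457,"jaw": 40}
    - {"x": 0,"y": 0,"z": 0,"ax": 0,"ay": 0,"az": -0.0457,"jaw": 40}

```text
t: 1.85
ee_pos: [149.0, -503.4, 212.5]
ee_rot: [-0.0, 0.751, 0.66, 0.0]
ft_force: [-0.5, -1.0, -0.3]
width: 0.471
grip_force: 0.0
```

```bash
sed -i "s/s\['width'\].round(2)/round(s['width'],2)/" h.py
python3 -c "
from h import *
st()"
```

```text
t 1.85 board x,y,z -429.4 -407.4 212.5 tool x yaw-98.85: -16.21 zaxis [ 0.  0. -1.] F -0.6 -0.9 -0.3 w 0.47 q [-1.44  0.26 -0.05  1.26  0.    0.26]
```

Request:
arm_command:
  increments:
    - {"x": 0,"y": 0,"z": 0,"ax": 0,"ay": 0,"az": -0.045,"jaw": 40}
    - {"x": 0,"y": 0,"z": 0,"ax": 0,"ay": 0,"az": -0.045,"jaw": 40}
    - {"x": 0.0524,"y": 0.0885,"z": 0,"ax": 0,"ay": 0,"az": 0,"jaw": 40}
    - {"x": 0.0524,"y": 0.0885,"z": 0,"ax": 0,"ay": 0,"az": 0,"jaw": 40}
    - {"x": 0.0524,"y": 0.0885,"z": 0,"ax": 0,"ay": 0,"az": 0,"jaw": 40}
    - {"x": 0.0524,"y": 0.0885,"z": 0,"ax": 0,"ay": 0,"az": 0,"jaw": 40}
    - {"x": 0.0524,"y": 0.0885,"z": 0,"ax": 0,"ay": 0,"az": 0,"jaw": 40}
    - {"x": 0.0524,"y": 0.0885,"z": 0,"ax": 0,"ay": 0,"az": 0,"jaw": 40}

```text
t: 2.65
ee_pos: [341.6, -346.4, 212.6]
ee_rot: [0.0, 0.653, 0.757, -0.0]
ft_force: [0.7, 0.1, -0.5]
width: 0.47
grip_force: 0.0
```

Request:
arm_command:
  increments:
    - {"x": 0.0524,"y": 0.0885,"z": 0,"ax": 0,"ay": 0,"az": 0,"jaw": 40}
    - {"x": 0.0524,"y": 0.0885,"z": 0,"ax": 0,"ay": 0,"az": 0,"jaw": 40}
    - {"x": 0.0524,"y": 0.0885,"z": 0,"ax": 0,"ay": 0,"az": 0,"jaw": 40}
    - {"x": 0.0524,"y": 0.0885,"z": 0,"ax": 0,"ay": 0,"az": 0,"jaw": 40}
    - {"x": 0.0524,"y": 0.0885,"z": 0,"ax": 0,"ay": 0,"az": 0,"jaw": 40}
    - {"x": 0.0524,"y": 0.0885,"z": 0,"ax": 0,"ay": 0,"az": 0,"jaw": 40}
    - {"x": 0,"y": 0,"z": 0,"ax": 0,"ay": 0,"az": 0,"jaw": 40}
    - {"x": 0,"y": 0,"z": 0,"ax": 0,"ay": 0,"az": 0,"jaw": 40}

```text
t: 3.45
ee_pos: [532.3, -191.3, 212.2]
ee_rot: [-0.0, 0.652, 0.758, -0.0]
ft_force: [-0.8, -1.0, -0.0]
width: 0.465
grip_force: 0.0
```

```bash
python3 -c "
from h import *
st()
c=cam('top');P=cloud(c);X,Y,Z=P[...,0],P[...,1],P[...,2]
cv2.imwrite('pics/t1.png',c['image'])
st()"
```

```text
t 3.45 board x,y,z -2.7 -158.0 212.2 tool x yaw-98.85: -0.25 zaxis [-0.001  0.    -1.   ] F -1.0 -0.9 -0.0 w 0.47 q [-0.49  0.33  0.05  1.29 -0.    0.93]
t 3.5 board x,y,z -3.3 -158.5 212.4 tool x yaw-98.85: -0.33 zaxis [-0. -0. -1.] F -0.5 0.2 0.2 w 0.47 q [-0.49  0.33  0.05  1.29 -0.    0.93]
```

Now straight down to z≈42, behind the block.

Request:
arm_command:
  increments:
    - {"x": 0,"y": -0.004,"z": 0.08,"ax": 0,"ay": 0,"az": -0.0015,"jaw": 40}
    - {"x": 0,"y": 0,"z": 0.08,"ax": 0,"ay": 0,"az": 0,"jaw": 40}
    - {"x": 0,"y": 0,"z": 0.08,"ax": 0,"ay": 0,"az": 0,"jaw": 40}
    - {"x": 0,"y": 0,"z": 0.08,"ax": 0,"ay": 0,"az": 0,"jaw": 40}
    - {"x": 0,"y": 0,"z": 0.05,"ax": 0,"ay": 0,"az": 0,"jaw": 40}
    - {"x": 0,"y": 0,"z": 0.035,"ax": 0,"ay": 0,"az": 0,"jaw": 40}
    - {"x": 0,"y": 0,"z": 0.02,"ax": 0,"ay": 0,"az": 0,"jaw": 40}
    - {"x": 0,"y": 0,"z": 0,"ax": 0,"ay": 0,"az": 0,"jaw": 40}

```text
t: 4.3
ee_pos: [529.5, -192.6, 42.0]
ee_rot: [-0.001, 0.651, 0.759, -0.0]
ft_force: [-0.4, 0.4, -0.0]
width: 0.466
grip_force: 0.0
```

```bash
python3 -c "
from h import *
c=cam('side');
cv2.imwrite('pics/s1.png',c['image'])
st()"
```

```text
t 4.35 board x,y,z -5.1 -159.0 42.8 tool x yaw-98.85: -0.14 zaxis [-0. -0. -1.] F 0.3 -0.1 -0.0 w 0.47 q [-0.49  0.43 -0.27  0.87 -0.    0.93]
```

View pics/s1.png

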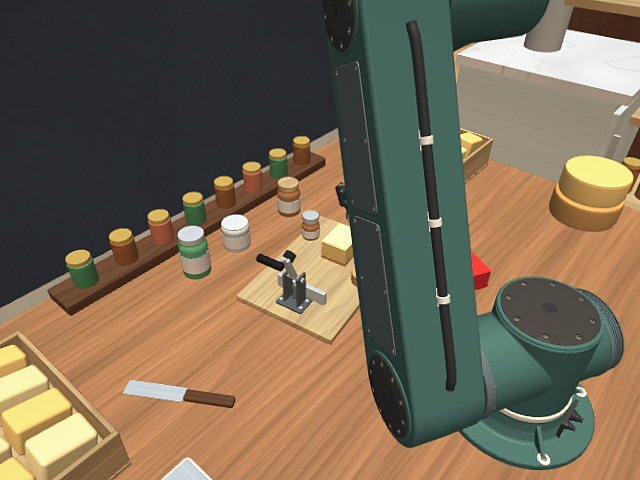

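The arm hides the hand; the block at (338,243) hasn't moved and nothing is touched. Starting the push.

Request:
arm_command:
  increments:
    - {"x": 0.025,"y": 0,"z": 0,"ax": 0,"ay": 0,"az": -0.0008,"jaw": 40}
    - {"x": 0.02,"y": 0,"z": 0,"ax": 0,"ay": 0,"az": 0,"jaw": 40}
    - {"x": 0.0125,"y": 0,"z": 0,"ax": 0,"ay": 0,"az": 0,"jaw": 40}
    - {"x": 0.0125,"y": 0,"z": 0,"ax": 0,"ay": 0,"az": 0,"jaw": 40}
    - {"x": 0.015,"y": 0,"z": 0,"ax": 0,"ay": 0,"az": 0,"jaw": 40}
    - {"x": 0.02,"y": 0,"z": 0,"ax": 0,"ay": 0,"az": 0,"jaw": 40}
    - {"x": 0.02,"y": 0,"z": 0,"ax": 0,"ay": 0,"az": 0,"jaw": 40}
    - {"x": 0.02,"y": 0,"z": 0,"ax": 0,"ay": 0,"az": 0,"jaw": 40}

```text
t: 5.15
ee_pos: [521.4, -134.3, 42.6]
ee_rot: [0.0, 0.65, 0.76, -0.0]
ft_force: [0.4, -3.2, 3.0]
width: 0.468
grip_force: 1.9
```

```bash
cat > blk.py <<'E'
from h import *
c=cam('top');P=cloud(c);X,Y,Z=P[...,0],P[...,1],P[...,2]
a=np.radians(8.85);R=np.array([[np.cos(a),np.sin(a)],[-np.sin(a),np.cos(a)]])
B=(P[...,:2]-[510.6,-34.8])@R.T
m=(abs(Z-75)<6)&(abs(B[...,0])<65)&(B[...,1]>-170)&(B[...,1]<115)
n,l,s,_=cv2.connectedComponentsWithStats(m.astype(np.uint8))
if n>1:
    k=1+np.argmax(s[1:,4]);q=B[l==k]
    r=cv2.minAreaRect(q.astype(np.float32)); print(len(q),r,cv2.boxPoints(r).round(1).tolist(),'ymax',np.percentile(q[:,1],99).round(1))
st()
E
python3 blk.py
```

```text
19 ((23.875011444091797, -1.5483598709106445), (6.933844566345215, 17.02833366394043), 47.584808349609375) [[15.300000190734863, 1.600000023841858], [27.799999237060547, -9.899999618530273], [32.5, -4.699999809265137], [19.899999618530273, 6.800000190734863]] ymax 1.6
t 5.2 board x,y,z -4.9 -98.7 42.5 tool x yaw-98.85: 0.09 zaxis [-0.     0.001 -1.   ] F 0.6 -0.4 0.5 w 0.47 q [-0.4   0.39 -0.34  0.84  0.    1.01]
```

Contact is good: about 3 N, and the leading edge matches the geometry. Continuing to about 18 mm short.

Request:
arm_command:
  increments:
    - {"x": 0.02,"y": 0,"z": 0,"ax": 0,"ay": 0,"az": 0,"jaw": 40}
    - {"x": 0.025,"y": 0,"z": 0,"ax": 0,"ay": 0,"az": 0,"jaw": 40}
    - {"x": 0.025,"y": 0,"z": 0,"ax": 0,"ay": 0,"az": 0,"jaw": 40}
    - {"x": 0.025,"y": 0,"z": 0,"ax": 0,"ay": 0,"az": 0,"jaw": 40}
    - {"x": 0.025,"y": 0,"z": 0,"ax": 0,"ay": 0,"az": 0,"jaw": 40}
    - {"x": 0.025,"y": 0,"z": 0,"ax": 0,"ay": 0,"az": 0,"jaw": 40}
    - {"x": 0.025,"y": 0,"z": 0,"ax": 0,"ay": 0,"az": 0,"jaw": 40}
    - {"x": 0.02,"y": 0,"z": 0,"ax": 0,"ay": 0,"az": 0,"jaw": 40}

```text
t: 6.0
ee_pos: [509.4, -58.7, 42.4]
ee_rot: [-0.0, 0.65, 0.76, -0.0]
ft_force: [0.7, -2.4, 0.4]
width: 0.47
grip_force: 1.0
```

```bash
python3 blk.py; python3 -c "
from h import *
c=cam('wrist');cv2.imwrite('pics/w1.png',c['image'])"
```

```text
t 6.05 board x,y,z -5.1 -22.5 42.4 tool x yaw-98.85: 0.11 zaxis [-0.001  0.001 -1.   ] F -0.3 1.3 0.1 w 0.47 q [-0.27  0.36 -0.4   0.81  0.    1.14]
```

View pics/w1.png

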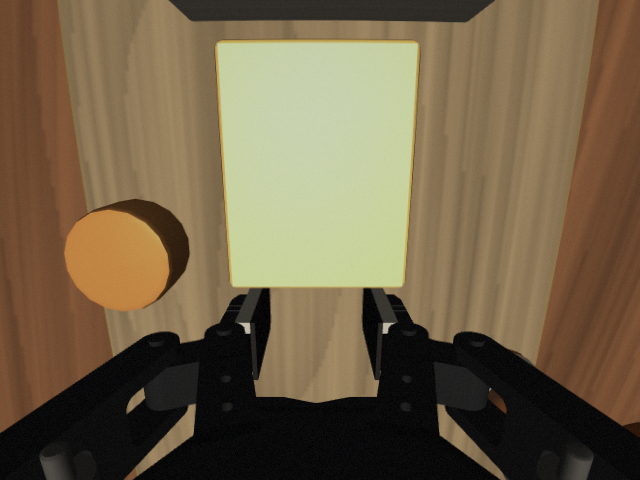

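In the wrist view the block (front edge row 40, rear edge row 288) sits square in front of both fingers. The stop is just ahead at row 20, and the round cheese at (117,258) is clear. Now the last ~21 mm, slowing down.

Request:
arm_command:
  increments:
    - {"x": 0.015,"y": 0,"z": 0,"ax": 0,"ay": 0,"az": 0,"jaw": 40}
    - {"x": 0.0125,"y": 0,"z": 0,"ax": 0,"ay": 0,"az": 0,"jaw": 40}
    - {"x": 0.0075,"y": 0,"z": 0,"ax": 0,"ay": 0,"az": 0,"jaw": 40}
    - {"x": 0.004,"y": 0,"z": 0,"ax": 0,"ay": 0,"az": 0,"jaw": 40}
    - {"x": 0.0025,"y": 0,"z": 0,"ax": 0,"ay": 0,"az": 0,"jaw": 40}
    - {"x": 0.0025,"y": 0,"z": 0,"ax": 0,"ay": 0,"az": 0,"jaw": 40}
    - {"x": 0.0025,"y": 0,"z": 0,"ax": 0,"ay": 0,"az": 0,"jaw": 40}
    - {"x": 0.0025,"y": 0,"z": 0,"ax": 0,"ay": 0,"az": 0,"jaw": 40}

```text
t: 6.9
ee_pos: [506.6, -40.4, 42.5]
ee_rot: [-0.0, 0.65, 0.76, -0.0]
ft_force: [-0.1, -1.7, -0.4]
width: 0.469
grip_force: 0.8
```

```bash
python3 -c "
from h import *
st();st()"
```

```text
t 6.9 board x,y,z -4.8 -4.9 42.5 tool x yaw-98.85: 0.05 zaxis [-0. -0. -1.] F -0.3 -1.7 -0.4 w 0.47 q [-0.24  0.35 -0.41  0.81 -0.    1.18]
t 6.9 board x,y,z -4.8 -4.9 42.5 tool x yaw-98.85: 0.05 zaxis [-0. -0. -1.] F -0.3 -1.7 -0.4 w 0.47 q [-0.24  0.35 -0.41  0.81 -0.    1.18]
```

Nothing at the stop yet. Another 4 mm in 0.5 mm steps.

Request:
arm_command:
  increments:
    - {"x": 0.00125,"y": 0,"z": 0,"ax": 0,"ay": 0,"az": 0,"jaw": 40}
    - {"x": 0.00125,"y": 0,"z": 0,"ax": 0,"ay": 0,"az": 0,"jaw": 40}
    - {"x": 0.00125,"y": 0,"z": 0,"ax": 0,"ay": 0,"az": 0,"jaw": 40}
    - {"x": 0.00125,"y": 0,"z": 0,"ax": 0,"ay": 0,"az": 0,"jaw": 40}
    - {"x": 0.00125,"y": 0,"z": 0,"ax": 0,"ay": 0,"az": 0,"jaw": 40}
    - {"x": 0.00125,"y": 0,"z": 0,"ax": 0,"ay": 0,"az": 0,"jaw": 40}
    - {"x": 0.00125,"y": 0,"z": 0,"ax": 0,"ay": 0,"az": 0,"jaw": 40}
    - {"x": 0.00125,"y": 0,"z": 0,"ax": 0,"ay": 0,"az": 0,"jaw": 40}

```text
t: 7.7
ee_pos: [506.1, -37.2, 42.6]
ee_rot: [0.001, 0.65, 0.76, -0.001]
ft_force: [-1.3, -10.8, 0.2]
width: 0.469
grip_force: 5.1
```

```bash
python3 -c "
from h import *
st()"
```

```text
t 7.7 board x,y,z -4.8 -1.7 42.6 tool x yaw-98.85: 0.04 zaxis [ 0.    -0.002 -1.   ] F -3.0 -10.4 0.2 w 0.47 q [-0.23  0.35 -0.42  0.8  -0.    1.18]
```

The force is up to 11 N, so it has reached the stop. I'll press slightly more to square it, then look.

Request:
arm_command:
  increments:
    - {"x": 0.00125,"y": 0,"z": 0,"ax": 0,"ay": 0,"az": 0,"jaw": 40}
    - {"x": 0.00125,"y": 0,"z": 0,"ax": 0,"ay": 0,"az": 0,"jaw": 40}
    - {"x": 0,"y": 0,"z": 0,"ax": 0,"ay": 0,"az": 0,"jaw": 40}
    - {"x": 0,"y": 0,"z": 0,"ax": 0,"ay": 0,"az": 0,"jaw": 40}
    - {"x": -0.005,"y": 0,"z": 0,"ax": 0,"ay": 0,"az": 0,"jaw": 40}
    - {"x": -0.01,"y": 0,"z": 0,"ax": 0,"ay": 0,"az": 0,"jaw": 40}
    - {"x": -0.03,"y": 0,"z": 0,"ax": 0,"ay": 0,"az": 0,"jaw": 40}
    - {"x": -0.05,"y": 0,"z": 0,"ax": 0,"ay": 0,"az": 0,"jaw": 40}

```text
t: 8.5
ee_pos: [511.7, -73.2, 42.5]
ee_rot: [-0.0, 0.65, 0.76, 0.0]
ft_force: [-0.0, 0.9, 0.1]
width: 0.466
grip_force: 0.0
```

```bash
python3 -c "
from h import *
c=cam('wrist');cv2.imwrite('pics/w2.png',c['image']);st()
P=cloud(c)
a=np.radians(8.85);R=np.array([[np.cos(a),np.sin(a)],[-np.sin(a),np.cos(a)]])
B=(P[...,:2]-[510.6,-34.8])@R.T;Z=P[...,2]
m=(abs(Z-75)<4)&(abs(B[...,0])<60)&(B[...,1]>-30);q=B[m]
print(cv2.minAreaRect(q.astype(np.float32)))"
```

```text
t 8.55 board x,y,z -4.3 -41.1 42.5 tool x yaw-98.85: 0.04 zaxis [ 0.001 -0.001 -1.   ] F 0.7 -2.4 -0.3 w 0.47 q [-0.3   0.37 -0.39  0.81 -0.    1.11]
((-5.075399398803711, 22.639501571655273), (105.22345733642578, 70.6786117553711), 89.94664001464844)
```

View pics/w2.png

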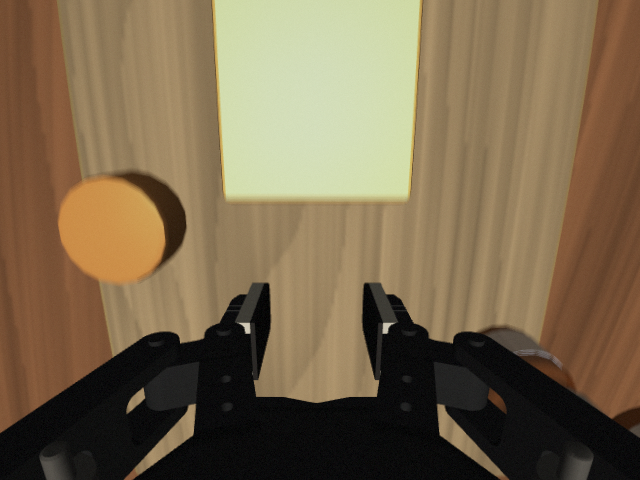

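The block is square: its edges are within 0.1° of the board's axes, with the rear edge level at row 199. Now I'll go up and shut the jaw, cross over the lever and come down behind the handle.

Request:
arm_command:
  increments:
    - {"x": 0,"y": 0,"z": -0.05,"ax": 0,"ay": 0,"az": 0,"jaw": 40}
    - {"x": 0,"y": 0,"z": -0.08,"ax": 0,"ay": 0,"az": 0,"jaw": 0}
    - {"x": 0,"y": 0,"z": -0.085,"ax": 0,"ay": 0,"az": 0,"jaw": 0}
    - {"x": 0,"y": 0,"z": -0.085,"ax": 0,"ay": 0,"az": 0,"jaw": 0}
    - {"x": 0,"y": 0,"z": -0.085,"ax": 0,"ay": 0,"az": 0,"jaw": 0}
    - {"x": 0,"y": 0,"z": -0.085,"ax": 0,"ay": 0,"az": 0,"jaw": 0}
    - {"x": 0,"y": 0.01,"z": -0.08,"ax": 0,"ay": 0,"az": 0,"jaw": 0}
    - {"x": 0,"y": 0,"z": -0.03,"ax": 0,"ay": 0,"az": 0,"jaw": 0}

```text
t: 9.35
ee_pos: [516.7, -73.0, 277.3]
ee_rot: [0.002, 0.65, 0.76, 0.001]
ft_force: [0.5, -0.5, -0.2]
width: 0.001
grip_force: 0.0
```

Request:
arm_command:
  increments:
    - {"x": 0.08,"y": 0,"z": 0,"ax": 0,"ay": 0,"az": 0,"jaw": 0}
    - {"x": 0.1,"y": 0,"z": 0,"ax": 0,"ay": 0,"az": 0,"jaw": 0}
    - {"x": 0.1,"y": 0,"z": 0,"ax": 0,"ay": 0,"az": 0,"jaw": 0}
    - {"x": 0.1,"y": 0,"z": 0,"ax": 0,"ay": 0,"az": 0,"jaw": 0}
    - {"x": 0.1,"y": 0,"z": 0,"ax": 0,"ay": 0,"az": 0,"jaw": 0}
    - {"x": 0.1,"y": 0,"z": 0,"ax": 0,"ay": 0,"az": 0,"jaw": 0}
    - {"x": 0.1,"y": 0,"z": 0,"ax": 0,"ay": 0,"az": 0,"jaw": 0}
    - {"x": 0.085,"y": 0,"z": 0,"ax": 0,"ay": 0,"az": 0,"jaw": 0}

```text
t: 10.15
ee_pos: [468.0, 231.5, 274.5]
ee_rot: [-0.0, 0.65, 0.76, 0.0]
ft_force: [1.1, -0.4, -0.4]
width: -0.003
grip_force: 0.0
```

```bash
python3 blk.py; python3 -c "
from h import *
c=cam('wrist');cv2.imwrite('pics/w3.png',c['image'])"
```

```text
1265 ((-5.421760559082031, 54.9857177734375), (70.71038818359375, 90.17027282714844), 0.09282942116260529) [[-40.79999923706055, 100.0], [-40.70000076293945, 9.800000190734863], [30.0, 10.0], [29.899999618530273, 100.0999984741211]] ymax 98.8
t 10.2 board x,y,z -1.3 273.1 274.3 tool x yaw-98.85: 0.19 zaxis [-0.001  0.002 -1.   ] F -2.7 3.3 -2.5 w 0.0 q [0.31 0.25 0.1  1.42 0.   1.72]
```

View pics/w3.png

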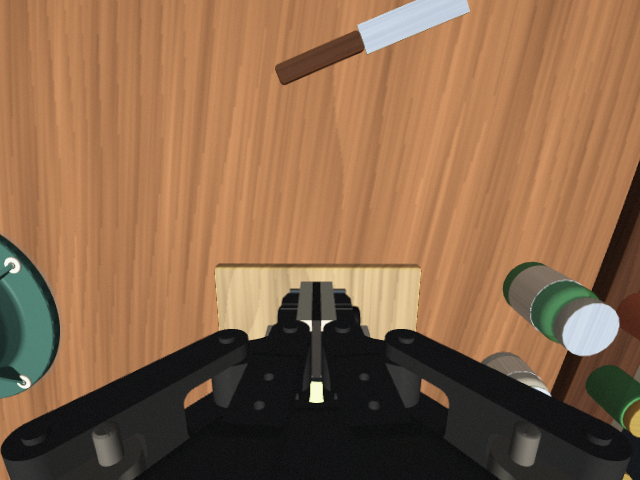

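The block is at board y = 55.0, yaw 0.1°, which is seated. The wrist view shows the shut fingers past the handle, with the bench below clear. Descending to z≈190 and closing in.

Request:
arm_command:
  increments:
    - {"x": 0,"y": 0,"z": 0.04,"ax": 0,"ay": 0,"az": 0,"jaw": 0}
    - {"x": 0,"y": 0,"z": 0.06,"ax": 0,"ay": 0,"az": 0,"jaw": 0}
    - {"x": 0,"y": 0,"z": 0.06,"ax": 0,"ay": 0,"az": 0,"jaw": 0}
    - {"x": 0,"y": 0,"z": 0.04,"ax": 0,"ay": 0,"az": 0,"jaw": 0}
    - {"x": 0,"y": 0,"z": 0.01,"ax": 0,"ay": 0,"az": 0,"jaw": 0}
    - {"x": -0.03,"y": 0.003,"z": 0,"ax": 0,"ay": 0,"az": 0,"jaw": 0}
    - {"x": -0.03,"y": 0,"z": 0,"ax": 0,"ay": 0,"az": 0,"jaw": 0}
    - {"x": -0.02,"y": 0,"z": 0,"ax": 0,"ay": 0,"az": 0,"jaw": 0}

```text
t: 11.05
ee_pos: [475.2, 197.1, 191.3]
ee_rot: [0.0, 0.65, 0.76, 0.0]
ft_force: [0.5, -0.5, 0.0]
width: -0.002
grip_force: 0.0
```

Request:
arm_command:
  increments:
    - {"x": -0.02,"y": 0,"z": -0.003,"ax": 0,"ay": 0,"az": 0,"jaw": 0}
    - {"x": -0.02,"y": 0,"z": -0.005,"ax": 0,"ay": 0,"az": 0,"jaw": 0}
    - {"x": -0.02,"y": 0,"z": -0.006,"ax": 0,"ay": 0,"az": 0,"jaw": 0}
    - {"x": -0.02,"y": 0,"z": -0.006,"ax": 0,"ay": 0,"az": 0,"jaw": 0}
    - {"x": -0.02,"y": 0,"z": -0.006,"ax": 0,"ay": 0,"az": 0,"jaw": 0}
    - {"x": -0.02,"y": 0,"z": -0.005,"ax": 0,"ay": 0,"az": 0,"jaw": 0}
    - {"x": -0.02,"y": 0,"z": -0.003,"ax": 0,"ay": 0,"az": 0,"jaw": 0}
    - {"x": -0.02,"y": 0,"z": -0.002,"ax": 0,"ay": 0,"az": 0,"jaw": 0}

```text
t: 11.85
ee_pos: [484.5, 134.7, 205.0]
ee_rot: [0.0, 0.65, 0.76, 0.0]
ft_force: [0.1, 0.2, 0.6]
width: 0.001
grip_force: 0.0
```

```bash
python3 -c "
from h import *
st()
c=cam('side');cv2.imwrite('pics/s2.png',c['image'])"
```

```text
t 11.85 board x,y,z 0.3 171.5 205.0 tool x yaw-98.85: 0.06 zaxis [ 0.  0. -1.] F 0.2 0.2 0.6 w 0.0 q [ 0.11  0.23 -0.12  1.23  0.    1.52]
```

View pics/s2.png

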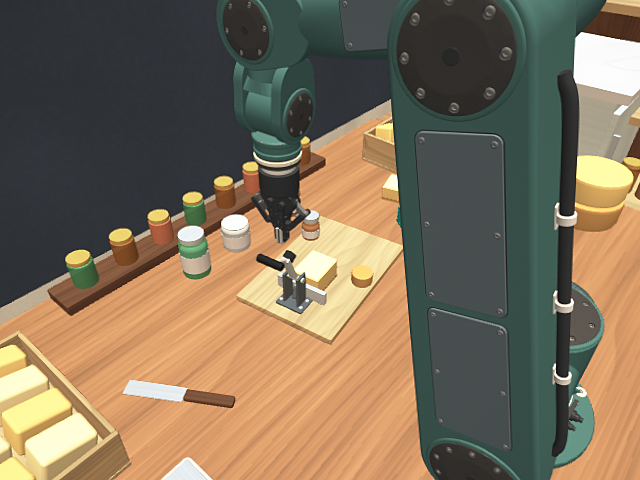

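The lever at (268,262) still looks open, with the fingertips at (282,240), and there was no force. I'll project both into the picture to see where the fingers actually are.

```bash
python3 -c "
from h import *
st()
a=np.radians(8.85);R=np.array([[np.cos(a),np.sin(a)],[-np.sin(a),np.cos(a)]])
def W(p): return np.r_[np.array(p[:2])@R+[510.6,-34.8],p[2]]
for n in ['side','top']:
    c=cam(n);P=cloud(c);B=(P[...,:2]-[510.6,-34.8])@R.T;Z=P[...,2]
    for nm,p in dict(tip=(0,171.5,194),handle=(0,216,198),handleend=(-30,216,198)).items():
        q=cv2.projectPoints(W(p).reshape(1,3),cv2.Rodrigues(c['E'][:3,:3])[0],c['E'][:3,3],c['K'],c['D'])[0].ravel(); print(n,nm,q.round())
    dark=c['image'].max(2)<60
    m=dark&(abs(B[...,0])<60)&(B[...,1]>60)&(B[...,1]<260)&(Z>130)&(Z<240)
    for z0 in range(130,240,15):
        k=m&(Z>=z0)&(Z<z0+15)
        if k.sum()>3: print(n,z0,k.sum(),'x',B[k][:,0].min().round(),B[k][:,0].max().round(),'y',B[k][:,1].min().round(),B[k][:,1].max().round())
    for q in ['handle','foot']:
        for b in bot.boxes_of(n,q)[:2]:
            uv=np.array(b['xy'])*[640,480]; w=pts(c,uv)[0]; print(n,q,round(b['conf'],2),uv.round(),((w[:2]-[510.6,-34.8])@R.T).round(),w[2].round())
"
```

```text
t 11.9 board x,y,z 0.3 170.7 205.0 tool x yaw-98.85: 0.04 zaxis [ 0. -0. -1.] F 1.1 -0.6 0.2 w 0.0 q [ 0.11  0.23 -0.12  1.23 -0.    1.52]
side tip [283. 252.]
side handle [270. 262.]
side handleend [282. 267.]
side 160 37 x -12.0 10.0 y 145.0 162.0
side 175 36 x -8.0 7.0 y 148.0 162.0
side 190 138 x -31.0 30.0 y 210.0 226.0
side 205 82 x -29.0 28.0 y 210.0 224.0
side 220 8 x -12.0 2.0 y 172.0 183.0
side 235 11 x -14.0 13.0 y 168.0 184.0
side handle 0.83 [281. 263.] [-26. 213.] 206.0
side foot 0.42 [288. 253.] [ -1. 154.] 178.0
top tip [247. 246.]
top handle [224. 249.]
top handleend [226. 264.]
top handle 0.72 [260. 248.] [ -5. 149.] 179.0
```

```bash
python3 -c "
from h import *
a=np.radians(8.85);R=np.array([[np.cos(a),np.sin(a)],[-np.sin(a),np.cos(a)]])
c=cam('side');P=cloud(c);B=(P[...,:2]-[510.6,-34.8])@R.T;Z=P[...,2]
for v in range(214,262,2): print(v,[tuple(np.r_[B[v,u],Z[v,u]].round().astype(int).tolist()) for u in (276,280,284,288)])
im=c['image'][190:300,220:340];cv2.imwrite('pics/s3.png',cv2.resize(im,None,fx=5,fy=5,interpolation=cv2.INTER_CUBIC))
st()"
```

```text
214 [(6, 179, 292), (-11, 189, 304), (-18, 185, 304), (-24, 181, 304)]
216 [(3, 184, 291), (-11, 189, 299), (-16, 184, 298), (-16, 170, 290)]
218 [(3, 184, 286), (-11, 189, 295), (-16, 184, 294), (-16, 170, 285)]
220 [(5, 182, 280), (-10, 188, 289), (-16, 184, 289), (-11, 164, 275)]
222 [(3, 185, 277), (-490, 832, 876), (-16, 185, 285), (-17, 173, 277)]
224 [(3, 185, 273), (-5, 183, 274), (-15, 184, 279), (-22, 180, 279)]
226 [(4, 184, 267), (-490, 832, 876), (-15, 183, 273), (-24, 183, 277)]
228 [(6, 182, 259), (-9, 188, 269), (-12, 180, 265), (-27, 188, 276)]
230 [(4, 185, 257), (-5, 183, 260), (-11, 179, 259), (-23, 181, 266)]
232 [(5, 183, 251), (-5, 184, 255), (-12, 180, 255), (-13, 169, 249)]
234 [(6, 183, 245), (-6, 186, 252), (-10, 178, 248), (-15, 172, 247)]
236 [(6, 183, 240), (-3, 182, 243), (-12, 181, 246), (-13, 169, 239)]
238 [(6, 184, 236), (-6, 186, 242), (-9, 178, 238), (-12, 168, 233)]
240 [(183, -47, 0), (-2, 182, 233), (-11, 181, 236), (159, -69, -4)]
242 [(182, -45, -4), (-3, 183, 229), (-11, 180, 230), (154, -62, -4)]
244 [(176, -36, -3), (165, -39, -1), (155, -44, 1), (149, -55, -4)]
246 [(170, -29, -3), (159, -32, 0), (155, -43, -6), (129, -26, 17)]
248 [(163, -19, 1), (154, -24, 1), (146, -32, -1), (124, -20, 17)]
250 [(159, -13, -1), (151, -20, -2), (129, -7, 17), (5, 146, 178)]
252 [(155, -7, -2), (147, -14, -3), (123, 0, 18), (1, 152, 179)]
254 [(151, -1, -2), (127, 13, 19), (8, 156, 173), (-1, 155, 177)]
256 [(145, 7, -1), (123, 18, 17), (3, 163, 175), (-3, 158, 174)]
258 [(126, 32, 19), (2, 179, 181), (-1, 169, 175), (-6, 162, 173)]
260 [(-11, 210, 204), (-5, 190, 187), (-4, 174, 175), (-8, 165, 171)]
t 12.25 board x,y,z 0.2 172.4 204.8 tool x yaw-98.85: 0.08 zaxis [-0.  0. -1.] F 0.7 -0.1 0.3 w -0.0 q [ 0.11  0.23 -0.12  1.22  0.    1.53]
```

View pics/s3.png

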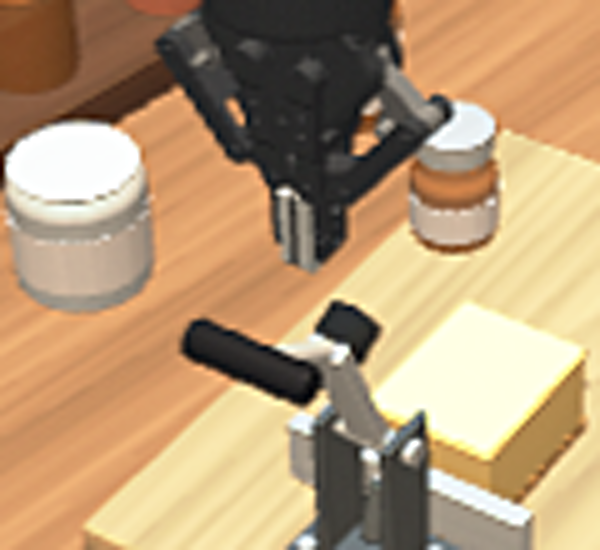

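The enlarged view shows the fingertips at crop (300,268), above the handle (250,360). Depth puts the tips at z≈228 for TCP z 205, about 34 mm higher than assumed, so they passed over the handle. I'll back off, go 34 mm lower, and check numerically.

Request:
arm_command:
  increments:
    - {"x": 0.03,"y": 0,"z": -0.01,"ax": 0,"ay": 0,"az": 0,"jaw": 0}
    - {"x": 0.06,"y": 0,"z": 0,"ax": 0,"ay": 0,"az": 0,"jaw": 0}
    - {"x": 0.07,"y": 0,"z": 0,"ax": 0,"ay": 0,"az": 0,"jaw": 0}
    - {"x": 0.06,"y": 0,"z": 0,"ax": 0,"ay": 0,"az": 0,"jaw": 0}
    - {"x": 0.03,"y": 0,"z": 0,"ax": 0,"ay": 0,"az": 0,"jaw": 0}
    - {"x": 0,"y": 0,"z": 0.05,"ax": 0,"ay": 0,"az": 0,"jaw": 0}
    - {"x": 0,"y": 0,"z": 0.05,"ax": 0,"ay": 0,"az": 0,"jaw": 0}
    - {"x": 0,"y": 0,"z": 0.03,"ax": 0,"ay": 0,"az": 0,"jaw": 0}

```text
t: 13.05
ee_pos: [468.3, 234.4, 155.7]
ee_rot: [-0.0, 0.65, 0.76, -0.0]
ft_force: [0.1, 0.8, 0.4]
width: 0.001
grip_force: 0.0
```

```bash
cat > tip.py <<'E'
from h import *
a=np.radians(8.85);R=np.array([[np.cos(a),np.sin(a)],[-np.sin(a),np.cos(a)]])
c=cam('side');P=cloud(c);B=(P[...,:2]-[510.6,-34.8])@R.T;Z=P[...,2]
s=bot.read_state();b=R@(s['ee_pos'][:2]-[510.6,-34.8])
m=(abs(B[...,0]-b[0])<25)&(abs(B[...,1]-b[1])<18)&(Z>s['ee_pos'][2]-40)&(Z<s['ee_pos'][2]+60)
print('tips z',np.percentile(Z[m],[0,2,10]).round(),'x',np.percentile(B[m][:,0],[2,98]).round(),'y',np.percentile(B[m][:,1],[2,98]).round(),m.sum(),'ahead',bot.tips_ahead)
st()
E
python3 tip.py
```

```text
tips z [173. 177. 182.] x [-15.  12.] y [268. 285.] 184 ahead 11.0
t 13.1 board x,y,z -1.0 272.3 154.5 tool x yaw-98.85: 0.08 zaxis [-0.003 -0.001 -1.   ] F -0.0 -0.1 -1.7 w 0.0 q [ 0.31  0.29 -0.18  1.11 -0.    1.72]
```

Tips are at z≈176, which puts the handle's centre (198) well within finger reach. Pushing towards −y.

Request:
arm_command:
  increments:
    - {"x": -0.03,"y": 0.002,"z": 0,"ax": 0,"ay": 0,"az": 0,"jaw": 0}
    - {"x": -0.03,"y": 0,"z": 0,"ax": 0,"ay": 0,"az": 0,"jaw": 0}
    - {"x": -0.02,"y": 0,"z": 0,"ax": 0,"ay": 0,"az": 0,"jaw": 0}
    - {"x": -0.015,"y": 0,"z": -0.002,"ax": 0,"ay": 0,"az": 0,"jaw": 0}
    - {"x": -0.015,"y": 0,"z": -0.003,"ax": 0,"ay": 0,"az": 0,"jaw": 0}
    - {"x": -0.02,"y": 0,"z": -0.005,"ax": 0,"ay": 0,"az": 0,"jaw": 0}
    - {"x": -0.02,"y": 0,"z": -0.006,"ax": 0,"ay": 0,"az": 0,"jaw": 0}
    - {"x": -0.02,"y": 0,"z": -0.006,"ax": 0,"ay": 0,"az": 0,"jaw": 0}

```text
t: 13.9
ee_pos: [480.7, 167.0, 166.6]
ee_rot: [-0.0, 0.65, 0.76, 0.001]
ft_force: [-1.4, 3.5, 3.1]
width: -0.001
grip_force: 2.3
```

```bash
python3 tip.py
```

```text
tips z [186. 187. 192.] x [-19.  15.] y [195. 217.] 194 ahead 11.0
t 13.95 board x,y,z 1.6 203.1 166.9 tool x yaw-98.85: 0.04 zaxis [ 0.002  0.001 -1.   ] F -1.3 2.6 2.3 w -0.0 q [ 0.17  0.25 -0.19  1.13  0.    1.59]
```

There is 3–4 N of resistance, so the lever is moving. Carrying on through dead centre.

Request:
arm_command:
  increments:
    - {"x": -0.0275,"y": 0,"z": -0.006,"ax": 0,"ay": 0,"az": 0,"jaw": 0}
    - {"x": -0.0275,"y": 0,"z": -0.005,"ax": 0,"ay": 0,"az": 0,"jaw": 0}
    - {"x": -0.0275,"y": 0,"z": -0.004,"ax": 0,"ay": 0,"az": 0,"jaw": 0}
    - {"x": -0.0275,"y": 0,"z": -0.003,"ax": 0,"ay": 0,"az": 0,"jaw": 0}
    - {"x": -0.0275,"y": 0,"z": 0,"ax": 0,"ay": 0,"az": 0,"jaw": 0}
    - {"x": -0.0275,"y": 0,"z": 0,"ax": 0,"ay": 0,"az": 0,"jaw": 0}
    - {"x": -0.0275,"y": 0,"z": 0,"ax": 0,"ay": 0,"az": 0,"jaw": 0}
    - {"x": -0.02,"y": 0,"z": 0,"ax": 0,"ay": 0,"az": 0,"jaw": 0}

```text
t: 14.75
ee_pos: [493.4, 81.9, 172.7]
ee_rot: [-0.0, 0.65, 0.76, -0.0]
ft_force: [-0.4, -0.0, -0.2]
width: 0.003
grip_force: 0.0
```

```bash
python3 tip.py; python3 -c "
from h import *
a=np.radians(8.85);R=np.array([[np.cos(a),np.sin(a)],[-np.sin(a),np.cos(a)]])
for n in ['side','top']:
    c=cam(n)
    for q in ['handle','foot']:
        for b in bot.boxes_of(n,q)[:2]:
            uv=np.array(b['xy'])*[640,480]; w=pts(c,uv)[0]; print(n,q,round(b['conf'],2),uv.round(),((w[:2]-[510.6,-34.8])@R.T).round(),w[2].round())
"
```

```text
tips z [133. 134. 137.] x [-14.  13.] y [101. 131.] 261 ahead 11.0
t 14.8 board x,y,z 1.1 117.3 172.7 tool x yaw-98.85: 0.01 zaxis [-0.    -0.001 -1.   ] F 0.5 -1.4 -0.5 w -0.0 q [ 0.    0.24 -0.19  1.14 -0.    1.42]
side handle 0.59 [306. 254.] [-8. 95.] 137.0
top handle 0.82 [311. 246.] [-2. 49.] 73.0
```

The force dropped to zero past dead centre, so it appears to have snapped over. Retreating up and away before checking.

Request:
arm_command:
  increments:
    - {"x": 0.01,"y": 0,"z": -0.05,"ax": 0,"ay": 0,"az": 0,"jaw": 0}
    - {"x": 0.02,"y": 0,"z": -0.08,"ax": 0,"ay": 0,"az": 0,"jaw": 0}
    - {"x": 0.05,"y": 0,"z": -0.08,"ax": 0,"ay": 0,"az": 0,"jaw": 0}
    - {"x": 0.08,"y": 0,"z": -0.05,"ax": 0,"ay": 0,"az": 0,"jaw": 0}
    - {"x": 0.1,"y": 0,"z": 0,"ax": 0,"ay": 0,"az": 0,"jaw": 0}
    - {"x": 0.1,"y": 0,"z": 0,"ax": 0,"ay": 0,"az": 0,"jaw": 0}
    - {"x": 0.1,"y": 0,"z": 0,"ax": 0,"ay": 0,"az": 0,"jaw": 0}
    - {"x": 0.05,"y": 0,"z": 0,"ax": 0,"ay": 0,"az": 0,"jaw": 0}

```text
t: 15.9
ee_pos: [460.7, 287.5, 276.8]
ee_rot: [-0.0, 0.649, 0.761, 0.0]
ft_force: [0.8, 0.1, -0.1]
width: -0.0
grip_force: 0.0
```

```bash
python3 blk.py; python3 -c "
from h import *
c=cam('side'); a=c['image'][190:340,220:420]
d=cam('top'); b=d['image'][170:320,210:410]
cv2.imwrite('pics/fin.png',cv2.resize(np.vstack([a,b]),None,fx=2,fy=2,interpolation=cv2.INTER_CUBIC))
a=np.radians(8.85);R=np.array([[np.cos(a),np.sin(a)],[-np.sin(a),np.cos(a)]])
for n,c in (('side',c),('top',d)):
    for q in ['handle','foot','round','chutney']:
        for b in bot.boxes_of(n,q)[:1]:
            uv=np.array(b['xy'])*[640,480]; w=pts(c,uv)[0]; print(n,q,round(b['conf'],2),uv.round(),((w[:2]-[510.6,-34.8])@R.T).round(),w[2].round())
"
```

```text
630 ((-22.703693389892578, 55.98131561279297), (42.1459846496582, 89.69100189208984), 5.514748573303223) [[-48.0, 98.5999984741211], [-39.400001525878906, 9.300000190734863], [2.5999999046325684, 13.399999618530273], [-6.0, 102.5999984741211]] ymax 98.7
t 15.95 board x,y,z 0.3 327.5 276.6 tool x yaw-98.85: 0.25 zaxis [-0.001  0.001 -1.   ] F -1.7 1.9 -1.5 w -0.0 q [0.41 0.29 0.16 1.44 0.   1.82]
side handle 0.71 [311. 223.] [ 89. -76.] 75.0
side foot 0.37 [312. 265.] [-10.  74.] 88.0
side round 0.79 [364. 277.] [-110.    5.] 48.0
side chutney 0.75 [310. 224.] [ 91. -78.] 73.0
top handle 0.58 [306. 246.] [-4. 59.] 99.0
top round 0.67 [344. 286.] [-101.   -9.] 51.0
top chutney 0.65 [367. 195.] [ 88. -91.] 92.0
```

View pics/fin.png

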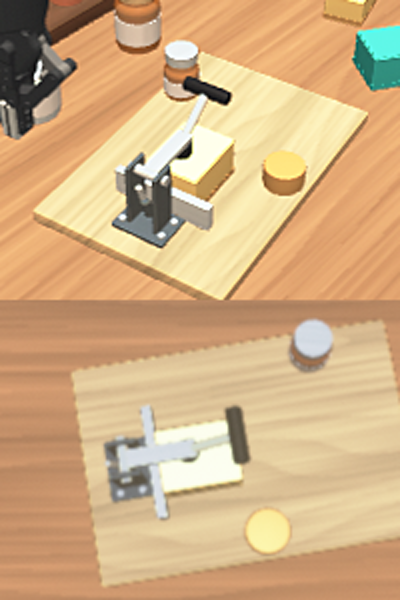

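The final picture shows the lever down with its foot on the block (side inset, about (185,148)), the block against the stop, the round cheese and jar in place and the hand well clear. One last check of the block's squareness using all its visible top pieces, then I'll hand in.

```bash
python3 -c "
from h import *
c=cam('top');P=cloud(c);a=np.radians(8.85);R=np.array([[np.cos(a),np.sin(a)],[-np.sin(a),np.cos(a)]])
B=(P[...,:2]-[510.6,-34.8])@R.T
m=(abs(P[...,2]-75.3)<2)&(abs(B[...,0])<50)&(B[...,1]>0)&(B[...,1]<101)
r=cv2.minAreaRect(B[m].astype(np.float32));print(r);st()
ok=abs(r[0][1]-55)<1.5 and min(r[2],90-r[2])<1.5
print(ok)
if ok: print(bot.job_done())"
```

```text
((-5.828285217285156, 54.90876007080078), (69.62481689453125, 88.85111236572266), 0.20163892209529877)
t 16.5 board x,y,z 1.0 322.6 277.0 tool x yaw-98.85: 0.02 zaxis [ 0.  0. -1.] F 0.6 0.6 0.1 w -0.0 q [ 0.4   0.28  0.16  1.44 -0.    1.82]
True
the job is handed in; nothing more can be done
None
```

The job is done and handed in at about 16.5 s: the cheese is seated square against the stop (board y = 54.9 mm, 0.2° off), the lever is snapped down with its foot on the block, the two bystanders on the board look unmoved and the hand is clear.

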